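Push the square tube up to the cutting stop

TASK

Get the square metal tube ready for cutting: push it along the plywood board until one long side lies flat against the steel fence and its end butts against the red stop (not the blue one). Only push or nudge it with the fingers from outside; do not take it between the fingers, lift it or tip it, and leave the tape measure, jar, mug and grinder where they are.

Things in the scene. Friction and masses are not known exactly. Their poses are not given: they have to be found in the camera images.
- board: Fixed plywood board on the counter, 260 (x) by 460 (y) by 18 mm thick. Origin: centre of its underside. A straight dark steel fence runs along the board's y near its far (+x) edge: its upright face looks to the board's -x, lies at board x = +85 mm, spans y from -230 to +230 mm, and its top is 30 mm above the board's upper face. The tube goes against that face. Place and yaw vary.
- red_stop: Fixed red block on the board, 50 (x) by 30 (y) by 30 mm high, axes parallel to the board's. Origin: centre of its underside, on the board's upper face. It touches the fence face (centre at board x = +60 mm) at board y 180 to 210 mm, on the +y or the -y side (varies). The stop face is the one that looks to the board's middle, 15 mm from its origin.
- blue_stop: Fixed block just like the red stop but blue, at the other end of the fence; not to be used.
- tube: Loose square metal tube, 160 mm long (its y), 30 by 30 mm across, flat black plugs closing both ends; 0.2 to 0.45 kg, sliding with ordinary friction. Origin: centre of its underside, on the board's upper face. Starts 60 to 120 mm from its place at the fence, turned up to 0.4 rad from the fence, about midway between the stops. Home: centre 15 mm from the fence face and 80 mm from the stop face.
- tape: Yellow and black tape measure, 60 by 35 by 56 mm high, loose, standing on one near corner of the board (board x about -90 mm, y about +190 or -190 mm). Origin: centre of its underside. Bystander.
- jar: Small amber jar with a white lid, 44 mm in diameter and 60 mm high, loose, standing on the other near corner of the board. Origin: centre of its underside. Bystander.
- mug: Steel mug, 76 mm in diameter (handle extra) and 85 mm high, loose on the counter to the left of the board. Origin: centre of its underside. Bystander.
- grinder: Green angle grinder with a bare metal head and dark disc, about 250 mm long (its y) and 115 mm high, loose on the counter to the right of the board. Origin: on the counter, under the front of the green body. Bystander.
Things that resemble listed ones, but are neither listed nor needed, are in the scene too. What is meant by the tube is not green, orange or pink, and is the smaller of those in its own colour.

How it is judged:
By the outcome, as a careful person would: the job done as asked, in the order asked, and still so for the second after the job is handed in, with the robot touching nothing.
It also fails if it takes over 64 s, if anything falls off the work surface, if the arm or the gripper's body presses on something with over 40 N, if the wrist force passes 120 N, or if a joint passes its speed limit or range.

ROBOT

A 7-joint arm with a two-finger parallel gripper is mounted at the origin on the work surface. World frame = base frame: x ahead of the robot, y to its left, z up, the work surface at z = 0. Lengths are in m, angles in rad, forces in N, time in s.
With the tool pointing down it reaches from about 0.425 to 0.875 m from the base axis. Payload 4.7 kg.
Tool frame: the origin (TCP) lies midway between the tips of the shut fingers; the grasp point (between the pads) lies 19 mm behind it; y points along the fingers, x is the direction in which the jaws open and shut, and the axes are right-handed (so a half turn about y gives the same grasp; the last joint's range is limited). The gripper opens to 85 mm and grips with 20 to 120 N. Pads are 22 mm wide; open, the fingers measure 114 mm over their backs; the gripper's body (76 mm by 85 mm) begins 54 mm behind the grasp point. The pads swing forward as they close: fully open they stand 13 mm farther back than shut.
Start: joints at [1.35, 0.321, -0.07, 1.45, 0.023, 1.371, -0.057], TCP at [0.151, -0.632, 0.231] pointing down, gripper open.
Joint ranges: [-2.86, 2.86], [-0.3, 2.09], [-1.38, 1.24], [0.06, 2.45], [-1.56, 4.7], [0.09, 2.05], [-2.69, 2.69]. Speed limits (rad/s): [2.57, 2.57, 3.14, 3.14, 3.14, 3.14, 3.14].

INTERFACE

Orientations are given as a rotation vector (axis times angle).
In Python, from bench import arm gives the robot as it stands.
- The arm moves only by the tool play_rows, never from a script. Its argument "plan" is a list of rows, each a list of 6 numbers: the shift along the world's x, y, z in m, then the turn, a rotation vector about the world's x, y, z in rad. In form: [[tx, ty, tz, rx, ry, rz], ...]. A call has 1 to 12 rows; each row shifts and turns the commanded pose from where the row before left it; what a row does not reach is not made up. A row lasts 1/12 s, in which the tool goes at most 41.7 mm and 7.16 degrees, less where a joint would pass 70% of its speed; a pose out of reach is approached as far as the arm can. A call with a gripper value outside its range is refused whole. "jaw" is the opening, from -1 (shut) to 1 (fully open), so that 0 is half open, set as the call begins (left out, the last holds). The fingers move at their own pace and stop on an object; the grip force is fixed at half the most. Time passes only in rows, so rows that do not move let the fingers close. It gives the time, the measured TCP pose, the force and the opening at its end, in the units of the state.
- arm.get_state(): the state, without advancing time (a new reading comes with each control period).
- arm.read_camera(name): name is "side" or "top"; returns a dict with "image" (480x640x3 uint8, red, green, blue), "camera_matrix" (3x3 intrinsics, pixels), "T" (4x4, takes a point from camera to world coordinates). Camera axes: x right, y up, looking along -z (the intrinsics and any distortion apply to the point x, -y, -z); pixel columns grow to the right and rows downward; lengths in m; the calibration is good to about 2 mm. A picture is of the moment at which its call begins. There is no depth.
- arm.finish_job(): hands the job in, once; it reports no verdict.
Trained networks look in a picture, given as the dict that the camera call returned (one of the last four; its "shot" number tells which), for a name from the list of things; names that differ only in an ending like _2 or _b are one class to them, and where a whole thing is asked for, a point or a joint stands for the part that bears it (a point fixed in the world has none). Each returns a list of dicts, best first, with "p" (0 to 1); they miss things now and then, are a little off and sometimes report something else, mostly with a low value. They report only what shows in the picture. A call takes as long as a camera call. They do not tell look-alikes from the thing itself.
- arm.spot_in(picture, thing): "box" ([left, top, right, bottom] in pixels, round what is visible of it).
- arm.cut_out(picture, thing): "mask" (480x640 bool, what is visible of it) and "box" ([left, top, right, bottom] in pixels, round what is visible of it).
The state is a dict: "time": time; "joint_pos": joint angles; "qvel": joint speeds; "tau": joint torques, N m; "tcp_pos": TCP position; "tcp_rot": TCP orientation; "wrist_force": force on the tool from outside, world axes, zero at the start; "wrist_torque": the same for the moment, N m; "grip_width": finger opening in m.
Only numpy, scipy, OpenCV 4.12 (cv2) and the standard library are available. Lean on these libraries where they do the work, as an engineer would, in place of code of your own. Each camera call takes 0.05 s, during which the arm holds its last target. There are 200 camera calls.

## Working session

There is one attempt and no reset: what is moved stays moved. The work goes in short steps, Python scripts to look and compute and a tool call to move; the robot and the scene stay as the last step left them, time stands still between calls to the robot, and variables do not carry over. Pictures are saved under pics/ and viewed, about 8 in all and at most 12, crops included, and the job is handed in when it is done.

Besides the shell and the picture viewer there is one more tool, called after "Emit:" as a command line: name --pt "numbers of a row" for each row, then --argument value for the rest. play_rows: Moves the arm, as the interface text tells. Its arguments: {"type":"object","properties":{"plan":{"type":"array","items":{"type":"array","items":{"type":"number"}}},"jaw":{"type":"number"}},"required":["plan"]}

```bash
mkdir -p pics; cat > h.py <<'E'
import numpy as np, cv2
from bench import arm
def ray(p,px):
    K=np.array(p["camera_matrix"]);T=np.array(p["T"])
    d=np.linalg.inv(K)@np.array([px[0],px[1],1.0]); d=np.array([d[0],-d[1],-d[2]])
    return T[:3,3],T[:3,:3]@d
def onz(p,px,z):
    o,d=ray(p,px); return o+d*(z-o[2])/d[2]
def proj(p,X):
    K=np.array(p["camera_matrix"]);T=np.array(p["T"])
    c=T[:3,:3].T@(np.array(X,float)-T[:3,3]); u=K@np.array([c[0],-c[1],-c[2]]); return u[:2]/u[2]
def save(p,n): cv2.imwrite("pics/"+n,cv2.cvtColor(p["image"],cv2.COLOR_RGB2BGR))
E
python3 - <<'E'
from h import *
print(arm.get_state())
for c in ["top","side"]:
    p=arm.read_camera(c); save(p,c+"0.png"); print(c,[k for k in p],np.round(p["T"],3).tolist(),np.round(p["camera_matrix"],1).tolist())
    for t in ["board","red_stop","blue_stop","tube","tape","jar"]:
        print(t,[(np.round(r["box"]).tolist(),round(r["p"],2)) for r in arm.spot_in(p,t)][:4])
E
```

```text
{'time': 0.0, 'joint_pos': array([ 1.35009107,  0.32186134, -0.07009631,  1.4516475 ,  0.02260988,
        1.37080093, -0.05691762]), 'qvel': array([ 0.0003369 ,  0.00099031,  0.00046892,  0.00157466, -0.00066821,
        0.00157508,  0.00098621]), 'tau': array([ 2.72101515e-04, -4.93581498e+01, -3.82000208e-01, -3.14327431e+01,
        1.31007427e-02,  1.17030044e-02, -1.22057619e-05]), 'tcp_pos': array([ 0.15105808, -0.63166129,  0.2302125 ]), 'tcp_rot': array([-1.31002265,  1.03562608, -1.03299355]), 'wrist_force': array([-0.03206261, -0.12129691, -1.55257179]), 'wrist_torque': array([-0.00516205, -0.01280244, -0.04895223]), 'grip_width': 0.08488497302934153}
top ['image', 'camera_matrix', 'T', 'shot'] [[0.007, 0.983, -0.183, 0.324], [-1.0, 0.008, 0.006, 0.019], [0.007, 0.183, 0.983, 1.238], [0.0, 0.0, 0.0, 1.0]] [[570.0, 0.0, 315.0], [0.0, 570.0, 244.4], [0.0, 0.0, 1.0]]
board [([186.0, 173.0, 416.0, 325.0], 0.92)]
red_stop [([204.0, 190.0, 224.0, 215.0], 0.7), ([187.0, 174.0, 414.0, 326.0], 0.34)]
blue_stop [([380.0, 218.0, 400.0, 247.0], 0.62)]
tube [([256.0, 246.0, 336.0, 278.0], 0.97), ([326.0, 107.0, 398.0, 143.0], 0.88), ([416.0, 369.0, 525.0, 399.0], 0.86), ([219.0, 87.0, 244.0, 159.0], 0.86)]
tape [([191.0, 250.0, 219.0, 289.0], 0.68)]
jar [([376.0, 295.0, 398.0, 317.0], 0.9)]
side ['image', 'camera_matrix', 'T', 'shot'] [[-0.98, 0.14, -0.14, 0.347], [-0.196, -0.612, 0.766, 1.045], [0.021, 0.778, 0.628, 0.91], [0.0, 0.0, 0.0, 1.0]] [[498.0, 0.0, 317.7], [0.0, 498.0, 237.9], [0.0, 0.0, 1.0]]
board [([232.0, 195.0, 382.0, 334.0], 0.93)]
red_stop [([247.0, 286.0, 270.0, 305.0], 0.57)]
blue_stop [([308.0, 203.0, 325.0, 219.0], 0.6)]
tube [([418.0, 176.0, 434.0, 222.0], 0.79), ([318.0, 231.0, 331.0, 282.0], 0.78), ([157.0, 274.0, 221.0, 294.0], 0.74), ([210.0, 198.0, 247.0, 232.0], 0.7)]
tape [([307.0, 296.0, 337.0, 320.0], 0.76)]
jar [([357.0, 203.0, 375.0, 231.0], 0.84)]
```

View pics/top0.png

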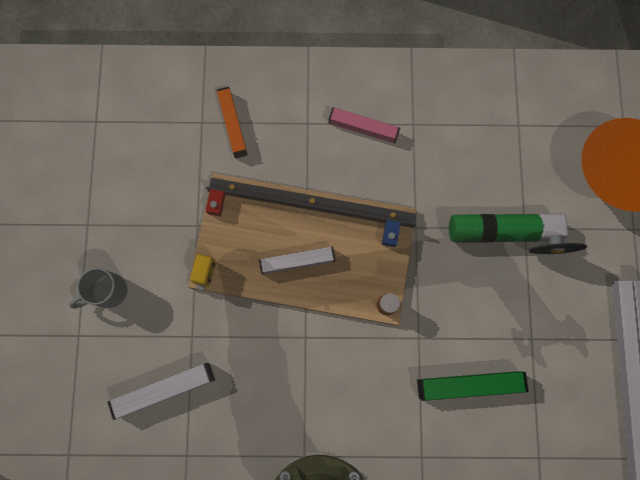

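View pics/side0.png

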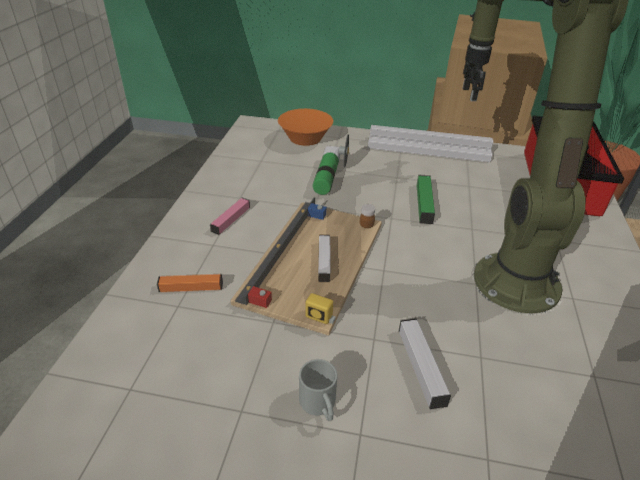

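The top view shows the board at (186–416, 173–325) with the red stop at (215,202), the blue stop at (391,233) and the fence along the far edge. Tube candidates:
- Silver on the board, (297,261).
- Larger silver, (160,390).
- Orange, (231,122).
- Pink, (364,124).
- Green, (472,385).

The silver one on the board fits because it is the smaller of the two silver ones. I'll confirm that in a crop.

```bash
python3 - <<'E'
from h import *
p=arm.read_camera("top"); im=p["image"]
c=cv2.resize(im[165:335,180:425],None,fx=3.2,fy=3.2,interpolation=cv2.INTER_CUBIC)
cv2.imwrite("pics/crop.png",cv2.cvtColor(c,cv2.COLOR_RGB2BGR))
for t in ["board","tube","red_stop","blue_stop","tape","jar"]:
    r=arm.cut_out(p,t)[0]; m=r["mask"].astype(np.uint8)
    cn=max(cv2.findContours(m,0,1)[0],key=cv2.contourArea)
    rc=cv2.minAreaRect(cn); b=cv2.boxPoints(rc)
    z={"board":.018,"tube":.048,"red_stop":.048,"blue_stop":.048,"tape":.074,"jar":.078}[t]
    print(t,round(r["p"],2),np.round(b).tolist(),"\n",np.round([onz(p,q,z)[:2] for q in b],3).tolist(), np.round(onz(p,rc[0],z),3))
E
```

```text
board 0.71 [[188.0, 289.0], [208.0, 172.0], [418.0, 208.0], [398.0, 325.0]] 
 [[0.453, 0.283], [0.714, 0.25], [0.634, -0.216], [0.378, -0.166]] [0.542 0.037 0.018]
tube 0.96 [[214.0, 90.0], [229.0, 86.0], [247.0, 155.0], [233.0, 159.0]] 
 [[0.896, 0.238], [0.905, 0.207], [0.743, 0.16], [0.734, 0.191]] [0.819 0.199 0.048]
red_stop 0.76 [[204.0, 214.0], [208.0, 189.0], [225.0, 192.0], [221.0, 217.0]] 
 [[0.61, 0.25], [0.667, 0.243], [0.661, 0.206], [0.604, 0.213]] [0.635 0.228 0.048]
blue_stop 0.64 [[381.0, 244.0], [386.0, 220.0], [400.0, 222.0], [395.0, 247.0]] 
 [[0.547, -0.129], [0.601, -0.139], [0.595, -0.17], [0.542, -0.16]] [ 0.571 -0.15   0.048]
tape 0.89 [[187.0, 286.0], [196.0, 253.0], [216.0, 259.0], [207.0, 291.0]] 
 [[0.453, 0.274], [0.521, 0.258], [0.509, 0.216], [0.441, 0.232]] [0.481 0.245 0.074]
jar 0.71 [[376.0, 293.0], [399.0, 293.0], [399.0, 314.0], [376.0, 314.0]] 
 [[0.44, -0.114], [0.441, -0.161], [0.398, -0.16], [0.398, -0.113]] [ 0.419 -0.137  0.078]
```

View pics/crop.png

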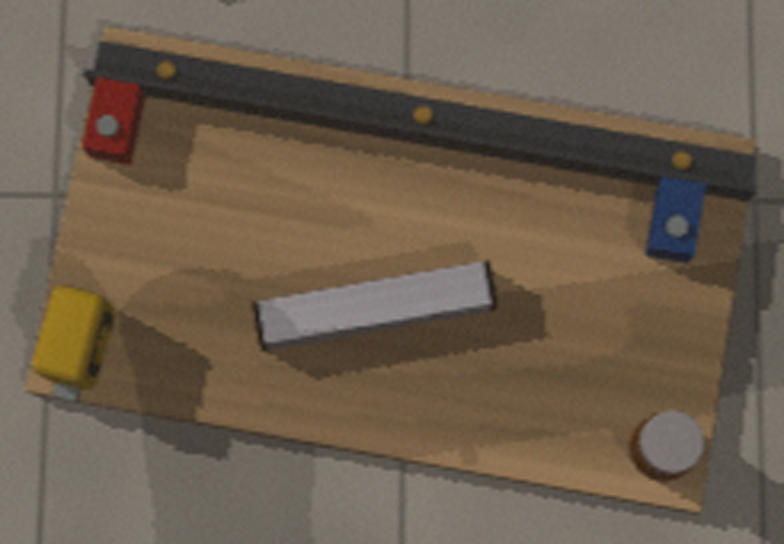

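The crop confirms it: the silver tube with black ends lies on the board at crop (255–495, 262–345), red stop on the left (world +y). Next I fit the poses from the picked points.

```bash
cat >> h.py <<'E'
from scipy.optimize import least_squares
def R(a): return np.array([[np.cos(a),-np.sin(a)],[np.sin(a),np.cos(a)]])
def fit2(loc,w):
    f=lambda s:((np.array(loc)@R(s[2]).T+s[:2])-w).ravel()
    s=least_squares(f,[.55,.04,.1]); return s.x,np.round(s.fun.reshape(-1,2)*1000,1)
E
python3 - <<'E'
from h import *
p=arm.read_camera("top")
C=lambda u,v,z: onz(p,(u/3.2+180-.35,v/3.2+165-.35),z)[:2]
w=[C(104,25,.018),C(754,140,.018),C(700,508,.018),C(28,389,.018)]
loc=[[.13,.23],[.13,-.23],[-.13,-.23],[-.13,.23]]
b,e=fit2(loc,w);print("board",b.round(4),e.tolist())
w=[C(255,303,.048),C(487,262,.048),C(492,304,.048),C(263,344,.048)]
t,e=fit2([[.015,.08],[.015,-.08],[-.015,-.08],[-.015,.08]],w);print("tube",t.round(4),e.tolist())
inb=lambda x:R(b[2]).T@(np.array(x)-b[:2])
print("tube in board",inb(t[:2]).round(4),t[2]-b[2])
print("fence top edge, stop bolts in board",[inb(C(*q)).round(3).tolist() for q in [(97,80,.048),(752,196,.048),(107,125,.05),(677,226,.05),(130,161,.048),(650,255,.048),(142,88,.048)]])
# overlay
im=cv2.resize(p["image"][165:335,180:425],None,fx=3.2,fy=3.2,interpolation=cv2.INTER_CUBIC)[:,:,::-1].copy()
def dr(pts,z,c,s):
    q=[(proj(p,[*(R(s[2])@np.array(x)+s[:2]),z])-[180-.35,165-.35])*3.2 for x in pts]
    cv2.polylines(im,[np.int32(np.round(q))],True,c,1)
dr(loc,.018,(0,255,0),b)
dr([[.085,.23],[.085,-.23]],.048,(0,255,255),b)
for s in (1,-1): dr([[.035,s*.18],[.085,s*.18],[.085,s*.21],[.035,s*.21]],.048,(255,255,0),b)
dr([[.015,.08],[.015,-.08],[-.015,-.08],[-.015,.08]],.048,(0,0,255),t)
dr([[.085,.18],[.085,.02],[.055,.02],[.055,.18]],.048,(255,0,255),b)
cv2.imwrite("pics/ov.png",im)
print(arm.get_state()["tcp_rot"])
E
```

```text
board [ 0.5468  0.0366 -0.1684] [[0.8, 0.4], [2.3, -2.3], [-2.1, -1.1], [-1.0, 3.1]]
tube [0.5134 0.0498 0.1833] [[0.7, 2.5], [1.1, -1.7], [-0.2, -3.8], [-1.6, 3.0]]
tube in board [-0.0351  0.0074] 0.3516629282842284
fence top edge, stop bolts in board [[0.082, 0.219], [0.08, -0.228], [0.052, 0.206], [0.051, -0.181], [0.031, 0.186], [0.029, -0.167], [0.082, 0.188]]
[-1.31124384  1.03452295 -1.03453694]
```

View pics/ov.png

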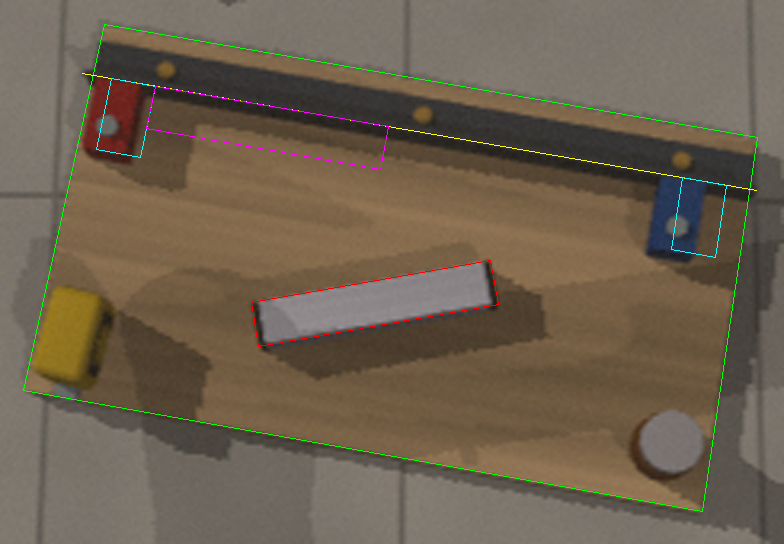

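The fence, board and tube fit well, so I trust those. Both stops appear about 10 mm further towards board +y than the nominal position, so I'll rely on contact there. Next I check the tool's axes to plan the motion.

```bash
cat >> h.py <<'E'
from scipy.spatial.transform import Rotation as Ro
B=np.array([.5468,.0366,-.1684])
def b2w(x,y): return R(B[2])@[x,y]+B[:2]
def st():
    s=arm.get_state(); M=Ro.from_rotvec(s["tcp_rot"]).as_matrix()
    d=s["tcp_pos"]; bp=R(B[2]).T@(d[:2]-B[:2])
    print("t",round(s["time"],2),"tcp",d.round(4),"board",bp.round(4),"toolx yaw-boardy",round(np.arctan2(M[1,0],M[0,0])-B[2]-np.pi/2,3),"tooly",M[:,1].round(3),"F",s["wrist_force"].round(1),"w",round(s["grip_width"],3),"q",s["joint_pos"].round(2))
E
python3 - <<'E'
from h import *
st(); print(b2w(-.105,.007),b2w(-.105,.02), R(B[2])@[1,0],R(B[2])@[0,1])
E
```

```text
t 1.1 tcp [ 0.1512 -0.6322  0.2314] board [-0.2779 -0.7256] toolx yaw-boardy -2.738 tooly [-0. -0. -1.] F [ 0.4  0.2 -0.3] w 0.085 q [ 1.35  0.32 -0.07  1.45  0.02  1.37 -0.06]
[0.44445855 0.06109953] [0.44663741 0.07391563] [ 0.9858542 -0.1676052] [0.1676052 0.9858542]
```

Emit:
play_rows --pt "0.025 0.032 0 0 0 -0.0336" --pt "0.025 0.032 0 0 0 -0.0336" --pt "0.025 0.032 0 0 0 -0.0336" --pt "0.025 0.032 0 0 0 -0.0336" --pt "0.025 0.032 0 0 0 -0.0336" --pt "0.025 0.032 0 0 0 -0.0336" --pt "0.025 0.032 0 0 0 -0.0336" --pt "0.025 0.032 0 0 0 -0.0336" --pt "0.025 0.032 0 0 0 -0.0336" --pt "0.025 0.032 0 0 0 -0.0336" --pt "0.025 0.032 0 0 0 -0.0336" --pt "0.025 0.032 0 0 0 -0.0336" --jaw 1

```text
time: 2.1
tcp_pos: [0.4521, -0.2465, 0.2318]
tcp_rot: [-1.124, 1.333, -1.335]
wrist_force: [1.0, -0.2, 0.3]
grip_width: 0.0857
```

```bash
python3 -c "
from h import *
st()"
```

```text
t 2.1 tcp [ 0.4521 -0.2465  0.2318] board [-0.0459 -0.295 ] toolx yaw-boardy -3.143 tooly [ 0.001 -0.001 -1.   ] F [ 1.  -0.2  0.3] w 0.086 q [ 0.86  0.05 -0.42  1.77  0.02  1.32 -1.31]
```

Emit:
play_rows --pt "0 0.035 0 0 0 0" --pt "0 0.035 0 0 0 0" --pt "0 0.035 0 0 0 0" --pt "0 0.035 0 0 0 0" --pt "0 0.035 0 0 0 0" --pt "0 0.035 0 0 0 0" --pt "0 0.035 0 0 0 0" --pt "0 0.035 0 0 0 0" --pt "0 0.035 0 0 0 0" --pt "-0.002 0 -0.037 0 0 0" --pt "-0.002 0 -0.037 0 0 0" --pt "-0.002 0 -0.037 0 0 0"

```text
time: 3.1
tcp_pos: [0.4458, 0.0675, 0.12]
tcp_rot: [-1.124, 1.328, -1.333]
wrist_force: [-0.3, -0.7, 0.1]
grip_width: 0.0854
```

```bash
python3 -c "
from h import *
st()
for n in ['top','side']:
    p=arm.read_camera(n);save(p,n+'1.png')
    im=p['image']
    if n=='side':
        c=cv2.resize(im[170:350,210:410],None,fx=3,fy=3,interpolation=cv2.INTER_CUBIC);cv2.imwrite('pics/side1c.png',c[:,:,::-1])
"
```

```text
t 3.1 tcp [0.4458 0.0675 0.12  ] board [-0.1048  0.0135] toolx yaw-boardy -3.14 tooly [ 0.003 -0.001 -1.   ] F [-0.3 -0.7  0.1] w 0.085 q [ 0.57  0.02 -0.78  2.04  0.01  1.09 -1.95]
```

View pics/side1c.png

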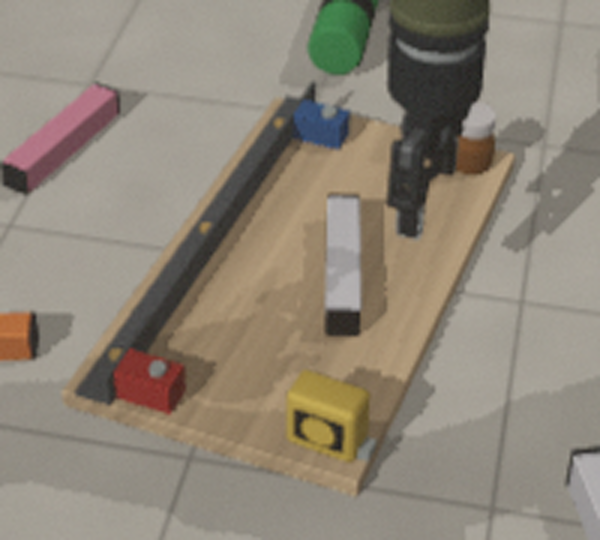

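The side crop shows the open fingers over the board's near edge at (410,220), on the near side of the tube (345,265). There is clear room to descend.

Emit:
play_rows --pt "0 0 -0.025 0 0 0" --pt "0 0 -0.025 0 0 0" --pt "0 0 -0.025 0 0 0" --pt "0 0 -0.015 0 0 0" --pt "0 0 -0.01 0 0 0" --pt "0 0 0 0 0 0"

```text
time: 3.7
tcp_pos: [0.4453, 0.0665, 0.0202]
tcp_rot: [-1.125, 1.334, -1.332]
wrist_force: [-1.1, 0.6, -0.3]
grip_width: 0.0851
```

Emit:
play_rows --pt "0.0089 -0.0015 0 0 0 0" --pt "0.0089 -0.0015 0 0 0 0" --pt "0.0089 -0.0015 0 0 0 0" --pt "0.0089 -0.0015 0 0 0 0" --pt "0.0089 -0.0015 0 0 0 0" --pt "0.0089 -0.0015 0 0 0 0" --pt "0.0089 -0.0015 0 0 0 0" --pt "0.0089 -0.0015 0 0 0 0" --pt "0.0089 -0.0015 0 0 0 0" --pt "0.0089 -0.0015 0 0 0 0" --pt "0.0089 -0.0015 0 0 0 0" --pt "0 0 0 0 0 0"

```text
time: 4.7
tcp_pos: [0.5456, 0.0498, 0.0205]
tcp_rot: [-1.122, 1.332, -1.333]
wrist_force: [0.7, -0.6, 0.5]
grip_width: 0.0851
```

```bash
python3 -c "
from h import *
st()
for n in ['top','side']:
    p=arm.read_camera(n);save(p,n+'2.png')
    im=p['image']
    if n=='side':
        a=cv2.resize(im[180:340,220:400],None,fx=3,fy=3,interpolation=cv2.INTER_CUBIC)
    else: b=cv2.resize(im[165:325,180:420],None,fx=2,fy=3,interpolation=cv2.INTER_CUBIC)[:,:252]
cv2.imwrite('pics/s2.png',a[:,:,::-1])
"
```

```text
t 4.7 tcp [0.5456 0.0498 0.0205] board [-0.0034  0.0128] toolx yaw-boardy -3.143 tooly [ 0.002  0.    -1.   ] F [ 0.7 -0.6  0.5] w 0.085 q [ 0.46  0.4  -0.7   1.9   0.31  0.95 -2.12]
```

View pics/s2.png

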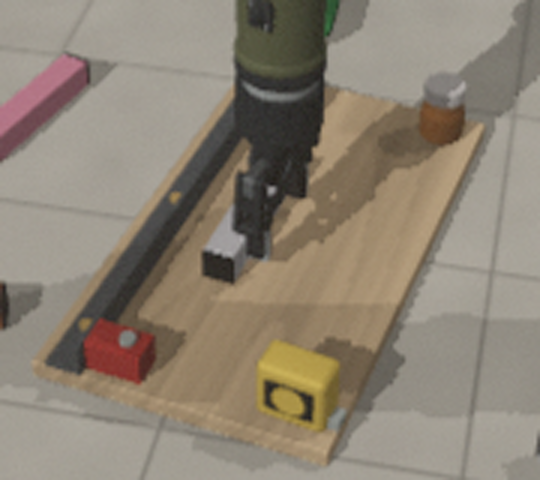

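The tube now lies parallel to the fence, with its +y end at (220,262) in the crop, and about 45 mm short of the fence. I push on to about 8 mm short, then back off.

Emit:
play_rows --pt "0.0079 -0.0013 0 0 0 0" --pt "0.0079 -0.0013 0 0 0 0" --pt "0.0079 -0.0013 0 0 0 0" --pt "0.0079 -0.0013 0 0 0 0" --pt "0.0059 -0.001 0 0 0 0" --pt "0 0 0 0 0 0" --pt "-0.01 0.0017 0 0 0 0" --pt "-0.01 0.0017 0 0 0 0" --pt "0 0 0.035 0 0 0" --pt "0 0 0.035 0 0 0" --pt "0 0 0.02 0 0 0" --pt "0 0 0 0 0 0"

```text
time: 5.8
tcp_pos: [0.5625, 0.0486, 0.1153]
tcp_rot: [-1.12, 1.325, -1.336]
wrist_force: [1.5, 0.1, -0.1]
grip_width: 0.0852
```

```bash
cat >> h.py <<'E'
def tubefit(n="side"):
    p=arm.read_camera(n); best=None
    for r in arm.cut_out(p,"tube"):
        m=r["mask"]; v,u=np.nonzero(m); w=onz(p,(u.mean(),v.mean()),.04)[:2]
        bc=R(B[2]).T@(w-B[:2])
        if abs(bc[0])<.13 and abs(bc[1])<.23 and best is None: best=(m,bc,r["p"])
    return p,best
def silh(p,s):
    P=[proj(p,[*(R(B[2]+s[2])@np.array(q)+b2w(s[0],s[1])),z]) for q in [(.015,.08),(.015,-.08),(-.015,-.08),(-.015,.08)] for z in (.018,.048)]
    return cv2.convexHull(np.float32(P))
def iou(p,m,s):
    h=silh(p,s); S=8
    a=np.zeros((480*2,640*2),np.uint8)
    cv2.fillConvexPoly(a,np.int32(np.round((h+.5)*2*256)),1,shift=8)
    M=cv2.resize(m.astype(np.uint8),None,fx=2,fy=2,interpolation=0)
    return (a&M).sum()/(a|M).sum()
def fitmask(n):
    from scipy.optimize import minimize
    p,b=tubefit(n)
    if b is None: print(n,"none");return p,None
    s0=np.array([b[1][0],b[1][1],0])
    r=minimize(lambda s:-iou(p,b[0],s),s0,method="Nelder-Mead",options=dict(initial_simplex=s0+np.array([[0,0,0],[.02,0,0],[0,.02,0],[0,0,.15]])))
    print(n,"tube in board",r.x.round(4),"iou",round(-r.fun,3),"p",round(b[2],2)); return p,r.x
E
python3 - <<'E'
from h import *
st()
for n in ["side","top"]:
    p,s=fitmask(n); save(p,n+"3.png")
E
```

```text
t 5.8 tcp [0.5625 0.0486 0.1153] board [0.0135 0.0144] toolx yaw-boardy -3.141 tooly [ 0.008 -0.001 -1.   ] F [ 1.5  0.1 -0.1] w 0.085 q [ 0.5   0.3  -0.74  1.79  0.23  1.12 -2.05]
side tube in board [0.0617 0.0018 0.012 ] iou 0.8 p 0.91
top none
```

Emit:
play_rows --pt "0.0043 -0.0238 0 0 0 0" --pt "0.0043 -0.0238 0 0 0 0" --pt "0.0043 -0.0238 0 0 0 0" --pt "0.0043 -0.0238 0 0 0 0" --pt "0.0043 -0.0238 0 0 0 0" --pt "0.0043 -0.0238 0 0 0 0" --pt "0 0 0 0 0 0" --pt "0 0 0 0 0 0" --jaw -1

```text
time: 6.67
tcp_pos: [0.585, -0.097, 0.1083]
tcp_rot: [-1.125, 1.338, -1.333]
wrist_force: [-0.4, 0.1, -0.2]
grip_width: 0.0
```

```bash
python3 - <<'E'
from h import *
st()
for n in ["side","top"]:
    p,s=fitmask(n); save(p,n+"4.png")
    if n=="side": cv2.imwrite('pics/s4.png',cv2.resize(p["image"][180:320,225:385],None,fx=4,fy=4,interpolation=cv2.INTER_CUBIC)[:,:,::-1])
E
```

```text
t 6.67 tcp [ 0.585  -0.097   0.1083] board [ 0.06   -0.1253] toolx yaw-boardy -3.145 tooly [-0.003  0.001 -1.   ] F [-0.4  0.1 -0.2] w 0.0 q [ 0.67  0.37 -0.66  1.72  0.24  1.14 -1.8 ]
side tube in board [0.0616 0.0022 0.0145] iou 0.942 p 0.55
top tube in board [ 0.0628  0.0044 -0.002 ] iou 0.897 p 0.6
```

View pics/s4.png

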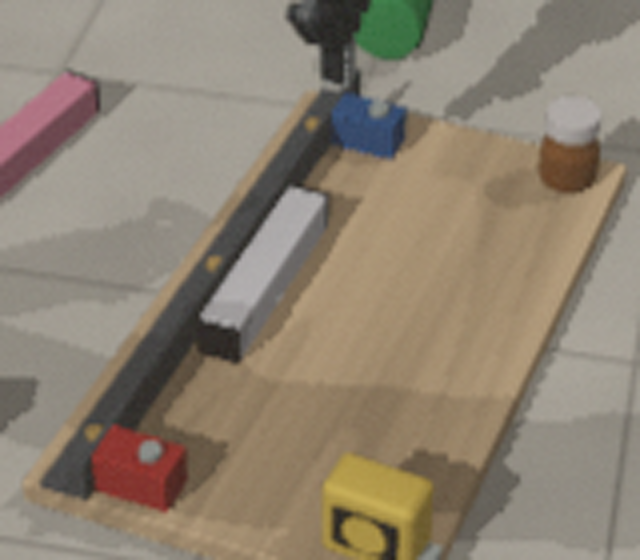

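The side crop shows the tube along the fence with a small gap at (265,270). Its +y end is at (220,330), the red stop at (138,465), and the shut fingers are beyond its -y end. Both camera fits agree to about 3 mm (tube at board 0.062, 0.003, yaw about 0). Next I descend and push along +y.

Emit:
play_rows --pt "0 0 -0.025 0 0 0" --pt "0 0 -0.025 0 0 0" --pt "0 0 -0.018 0 0 0" --pt "0 0 -0.006 0 0 0" --pt "0 0 0 0 0 0" --pt "0.0013 0.0079 0 0 0 0" --pt "0.0013 0.0079 0 0 0 0" --pt "0.0013 0.0079 0 0 0 0" --pt "0.0013 0.0079 0 0 0 0" --pt "0.0013 0.0079 0 0 0 0" --pt "0.0013 0.0079 0 0 0 0"

```text
time: 7.78
tcp_pos: [0.595, -0.048, 0.0374]
tcp_rot: [-1.125, 1.33, -1.334]
wrist_force: [-0.1, -3.5, 4.1]
grip_width: -0.0002
```

Emit:
play_rows --pt "0.0013 0.0079 0 0 0 0" --pt "0.0013 0.0079 0 0 0 0" --pt "0.0013 0.0079 0 0 0 0" --pt "0.0013 0.0079 0 0 0 0" --pt "0 0 0 0 0 0"

```text
time: 8.2
tcp_pos: [0.6002, -0.014, 0.0371]
tcp_rot: [-1.124, 1.33, -1.331]
wrist_force: [0.4, -1.5, 2.5]
grip_width: -0.0003
```

```bash
python3 - <<'E'
from h import *
st()
for n in ["side","top"]:
    p,s=fitmask(n); save(p,n+"5.png")
E
```

```text
t 8.2 tcp [ 0.6002 -0.014   0.0371] board [ 0.0612 -0.041 ] toolx yaw-boardy -3.14 tooly [ 0.002  0.001 -1.   ] F [ 0.4 -1.5  2.5] w -0.0 q [ 0.51  0.47 -0.65  1.76  0.32  1.02 -2.  ]
side tube in board [0.0602 0.0511 0.0135] iou 0.938 p 0.8
top tube in board [ 0.0624  0.0533 -0.004 ] iou 0.771 p 0.7
```

Emit:
play_rows --pt "0.0013 0.0079 0 0 0 0" --pt "0.0013 0.0079 0 0 0 0" --pt "0.0013 0.0079 0 0 0 0" --pt "0.0013 0.0079 0 0 0 0" --pt "0.0013 0.0079 0 0 0 0" --pt "0.0005 0.003 0 0 0 0" --pt "0 0 0 0 0 0"

```text
time: 8.98
tcp_pos: [0.6065, 0.0284, 0.0365]
tcp_rot: [-1.125, 1.331, -1.33]
wrist_force: [0.0, 1.2, 1.1]
grip_width: -0.0
```

Emit:
play_rows --pt "0.0005 0.003 0 0 0 0" --pt "0 0 0 0 0 0"

```text
time: 9.15
tcp_pos: [0.607, 0.0296, 0.0364]
tcp_rot: [-1.125, 1.332, -1.332]
wrist_force: [0.2, -0.8, 0.2]
grip_width: 0.0001
```

Emit:
play_rows --pt "0.0005 0.003 0 0 0 0" --pt "0 0 0 0 0 0"

```text
time: 9.32
tcp_pos: [0.6075, 0.0321, 0.0364]
tcp_rot: [-1.125, 1.332, -1.333]
wrist_force: [0.1, -0.1, -0.1]
grip_width: -0.0001
```

```bash
python3 - <<'E'
from h import *
st()
for n in ["side","top"]:
    p,s=fitmask(n); save(p,n+"6.png")
    if n=="side": cv2.imwrite('pics/s6.png',cv2.resize(p["image"][200:310,235:345],None,fx=5,fy=5,interpolation=cv2.INTER_CUBIC)[:,:,::-1])
E
```

```text
t 9.32 tcp [0.6075 0.0321 0.0364] board [0.0606 0.0058] toolx yaw-boardy -3.142 tooly [ 0. -0. -1.] F [ 0.1 -0.1 -0.1] w -0.0 q [ 0.43  0.48 -0.65  1.74  0.34  1.03 -2.08]
side tube in board [ 0.0601  0.0954 -0.0079] iou 0.875 p 0.88
top tube in board [ 0.0627  0.1027 -0.0083] iou 0.751 p 0.62
```

View pics/s6.png

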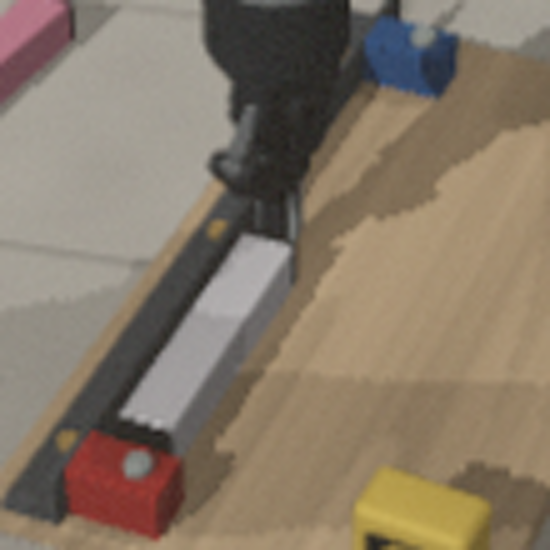

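The tube's end at (150,430) is nearly at the red stop, its near side parallel with a small gap to the fence. I creep on until contact shows in the force.

Emit:
play_rows --pt "0.0005 0.003 0 0 0 0" --pt "0 0 0 0 0 0"

```text
time: 9.68
tcp_pos: [0.6079, 0.0355, 0.0364]
tcp_rot: [-1.125, 1.332, -1.332]
wrist_force: [0.0, -0.7, -0.1]
grip_width: -0.0002
```

Emit:
play_rows --pt "0.0005 0.003 0 0 0 0" --pt "0 0 0 0 0 0"

```text
time: 9.85
tcp_pos: [0.6085, 0.0388, 0.0364]
tcp_rot: [-1.125, 1.332, -1.332]
wrist_force: [1.2, -0.3, -0.3]
grip_width: -0.0003
```

Emit:
play_rows --pt "0.0003 0.002 0 0 0 0" --pt "0 0 0 0 0 0"

```text
time: 10.02
tcp_pos: [0.6087, 0.0407, 0.0364]
tcp_rot: [-1.125, 1.332, -1.332]
wrist_force: [0.3, -1.8, 0.0]
grip_width: 0.0
```

Emit:
play_rows --pt "0.0003 0.0015 0 0 0 0" --pt "0 0 0 0 0 0"

```text
time: 10.18
tcp_pos: [0.609, 0.042, 0.0364]
tcp_rot: [-1.125, 1.332, -1.332]
wrist_force: [-0.6, -1.6, -0.2]
grip_width: 0.0002
```

Emit:
play_rows --pt "0.0003 0.0015 0 0 0 0" --pt "0 0 0 0 0 0"

```text
time: 10.35
tcp_pos: [0.6094, 0.0435, 0.0364]
tcp_rot: [-1.125, 1.332, -1.332]
wrist_force: [-0.1, -1.4, -0.7]
grip_width: 0.0003
```

Emit:
play_rows --pt "0.0003 0.0015 0 0 0 0" --pt "0 0 0 0 0 0"

```text
time: 10.52
tcp_pos: [0.6095, 0.044, 0.0363]
tcp_rot: [-1.126, 1.332, -1.333]
wrist_force: [-0.8, -4.0, 2.1]
grip_width: 0.0001
```

Emit:
play_rows --pt "0.0003 0.0015 0 0 0 0" --pt "0 0 0 0 0 0"

```text
time: 10.68
tcp_pos: [0.6095, 0.0441, 0.0363]
tcp_rot: [-1.127, 1.332, -1.335]
wrist_force: [-1.8, -5.8, 2.5]
grip_width: -0.0001
```

Emit:
play_rows --pt "-0.0025 -0.015 0 0 0 0" --pt "-0.0025 -0.015 0 0 0 0" --pt "0 0 0.04 0 0 0" --pt "0 0 0.036 0 0 0" --pt "0 0 0 0 0 0"

```text
time: 11.1
tcp_pos: [0.6097, 0.0181, 0.1197]
tcp_rot: [-1.114, 1.324, -1.336]
wrist_force: [1.5, 0.8, 0.6]
grip_width: -0.0003
```

```bash
python3 - <<'E'
from h import *
st()
for n in ["side","top"]:
    p,s=fitmask(n); save(p,n+"7.png")
E
```

```text
t 11.1 tcp [0.6097 0.0181 0.1197] board [ 0.0651 -0.0077] toolx yaw-boardy -3.141 tooly [ 0.012  0.002 -1.   ] F [1.5 0.8 0.6] w -0.0 q [ 0.49  0.39 -0.69  1.68  0.27  1.16 -2.01]
side tube in board [ 0.0625 -0.2243  0.0578] iou 0.352 p 0.34
top tube in board [ 0.0623  0.1126 -0.0067] iou 0.921 p 0.77
```

Emit:
play_rows --pt "-0.0062 0.0213 0 0 0 0" --pt "-0.0062 0.0213 0 0 0 0" --pt "-0.0062 0.0213 0 0 0 0" --pt "-0.0062 0.0213 0 0 0 0" --pt "-0.0062 0.0213 0 0 0 0" --pt "-0.0062 0.0213 0 0 0 0" --pt "0 0 0 0 0 0" --pt "0 0 0 0 0 0" --pt "0 0 0 0 0 0" --jaw 1

```text
time: 12.05
tcp_pos: [0.5673, 0.1432, 0.1112]
tcp_rot: [-1.127, 1.333, -1.332]
wrist_force: [0.4, 0.4, 0.4]
grip_width: 0.0854
```

```bash
python3 - <<'E'
from h import *
st()
E
```

```text
t 12.05 tcp [0.5673 0.1432 0.1112] board [0.0024 0.1085] toolx yaw-boardy -3.142 tooly [-0.002 -0.001 -1.   ] F [0.4 0.4 0.4] w 0.085 q [ 0.33  0.37 -0.74  1.74  0.27  1.15 -2.23]
```

Emit:
play_rows --pt "0 0 -0.025 0 0 0" --pt "0 0 -0.025 0 0 0" --pt "0 0 -0.025 0 0 0" --pt "0 0 -0.016 0 0 0" --pt "0 0 0 0 0 0" --pt "0.0079 -0.0013 0 0 0 0" --pt "0.0079 -0.0013 0 0 0 0" --pt "0.0079 -0.0013 0 0 0 0" --pt "0.0059 -0.001 0 0 0 0" --pt "0.003 -0.0005 0 0 0 0" --pt "0 0 0 0 0 0"

```text
time: 12.97
tcp_pos: [0.6016, 0.1384, 0.022]
tcp_rot: [-1.123, 1.332, -1.333]
wrist_force: [-0.3, 0.6, -1.1]
grip_width: 0.0851
```

Emit:
play_rows --pt "0.002 -0.0003 0 0 0 0" --pt "0.002 -0.0003 0 0 0 0" --pt "0 0 0 0 0 0"

```text
time: 13.22
tcp_pos: [0.6043, 0.1382, 0.0214]
tcp_rot: [-1.125, 1.332, -1.332]
wrist_force: [-0.2, 0.7, 0.3]
grip_width: 0.0856
```

Emit:
play_rows --pt "0.002 -0.0003 0 0 0 0" --pt "0 0 0 0 0 0"

```text
time: 13.38
tcp_pos: [0.6052, 0.1381, 0.0212]
tcp_rot: [-1.127, 1.334, -1.331]
wrist_force: [-3.4, 0.7, 2.2]
grip_width: 0.0856
```

Emit:
play_rows --pt "0.002 -0.0003 0 0 0 0" --pt "0 0 0 0 0 0"

```text
time: 13.55
tcp_pos: [0.6052, 0.138, 0.021]
tcp_rot: [-1.13, 1.336, -1.33]
wrist_force: [-9.3, 0.7, 5.1]
grip_width: 0.0855
```

Firm contact with the fence (9 N). I back off and nudge the end once more in case the tube crept off the stop.

Emit:
play_rows --pt "0.002 -0.0003 0 0 0 0" --pt "0 0 0 0 0 0" --pt "-0.004 0.0007 0 0 0 0" --pt "-0.008 0.0013 0 0 0 0" --pt "-0.012 0.002 0 0 0 0" --pt "-0.012 0.002 0 0 0 0" --pt "0 0 0.03 0 0 0" --pt "0 0 0.035 0 0 0" --pt "0 0 0.03 0 0 0" --pt "0 0 0 0 0 0" --pt "0 0 0 0 0 0"

```text
time: 14.47
tcp_pos: [0.5763, 0.1434, 0.1188]
tcp_rot: [-1.12, 1.328, -1.335]
wrist_force: [-0.1, -0.8, -0.8]
grip_width: 0.0854
```

```bash
python3 - <<'E'
from h import *
st()
for n in ["side","top"]:
    p,s=fitmask(n); save(p,n+"8.png")
    if n=="side": cv2.imwrite('pics/s8.png',cv2.resize(p["image"][220:310,235:335],None,fx=6,fy=6,interpolation=cv2.INTER_CUBIC)[:,:,::-1])
E
```

```text
t 14.47 tcp [0.5763 0.1434 0.1188] board [0.0112 0.1102] toolx yaw-boardy -3.142 tooly [ 0.006  0.    -1.   ] F [-0.1 -0.8 -0.8] w 0.085 q [ 0.33  0.37 -0.74  1.72  0.27  1.16 -2.23]
side tube in board [0.0682 0.1038 0.0189] iou 0.675 p 0.76
top tube in board [0.0694 0.0405 0.0632] iou 0.146 p 0.65
```

View pics/s8.png

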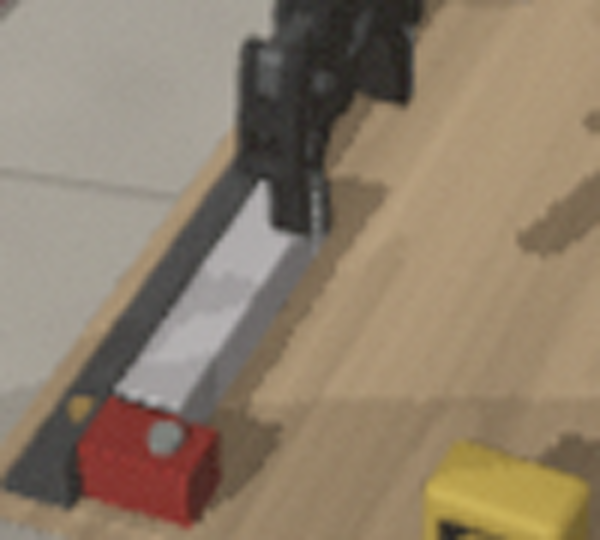

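The crop shows the tube flush with the fence along its length and its end at the red stop (150,400). Next the end nudge with shut fingers.

Emit:
play_rows --pt "0.0053 -0.0215 0 0 0 0" --pt "0.0053 -0.0215 0 0 0 0" --pt "0.0053 -0.0215 0 0 0 0" --pt "0.0053 -0.0215 0 0 0 0" --pt "0.0053 -0.0215 0 0 0 0" --pt "0.0053 -0.0215 0 0 0 0" --pt "0 0 0 0 0 0" --pt "0 0 0 0 0 0" --pt "0 0 0 0 0 0" --jaw -1

```text
time: 15.42
tcp_pos: [0.6054, 0.015, 0.1153]
tcp_rot: [-1.126, 1.334, -1.33]
wrist_force: [0.3, 0.3, -0.3]
grip_width: -0.0002
```

```bash
python3 - <<'E'
from h import *
st()
for n in ["top","side"]: p,s=fitmask(n)
E
```

```text
t 15.42 tcp [0.6054 0.015  0.1153] board [ 0.0614 -0.0115] toolx yaw-boardy -3.141 tooly [-0.002  0.001 -1.   ] F [ 0.3  0.3 -0.3] w -0.0 q [ 0.5   0.39 -0.69  1.68  0.27  1.16 -2.  ]
top tube in board [ 0.0697  0.1122 -0.0056] iou 0.93 p 0.67
side tube in board [0.0674 0.1007 0.0085] iou 0.827 p 0.79
```

Emit:
play_rows --pt "0.0035 -0.0006 -0.025 0 0 0" --pt "0 0 -0.025 0 0 0" --pt "0 0 -0.02 0 0 0" --pt "0 0 -0.01 0 0 0" --pt "0 0 0 0 0 0" --pt "0.0013 0.0079 0 0 0 0" --pt "0.0013 0.0079 0 0 0 0" --pt "0.0008 0.005 0 0 0 0" --pt "0.0005 0.003 0 0 0 0" --pt "0.0005 0.003 0 0 0 0" --pt "0 0 0 0 0 0"

```text
time: 16.53
tcp_pos: [0.6144, 0.0415, 0.037]
tcp_rot: [-1.124, 1.331, -1.331]
wrist_force: [-0.3, 0.1, 0.5]
grip_width: -0.0002
```

Emit:
play_rows --pt "0.0003 0.002 0 0 0 0" --pt "0 0 0 0 0 0"

```text
time: 16.7
tcp_pos: [0.6144, 0.0424, 0.0365]
tcp_rot: [-1.125, 1.332, -1.332]
wrist_force: [-0.3, -0.1, -1.0]
grip_width: 0.0004
```

Emit:
play_rows --pt "0.0003 0.002 0 0 0 0" --pt "0 0 0 0 0 0"

```text
time: 16.87
tcp_pos: [0.6145, 0.043, 0.0363]
tcp_rot: [-1.126, 1.332, -1.334]
wrist_force: [0.7, -2.2, 0.8]
grip_width: -0.0001
```

Emit:
play_rows --pt "0.0003 0.002 0 0 0 0" --pt "0 0 0 0 0 0"

```text
time: 17.03
tcp_pos: [0.6145, 0.0432, 0.0362]
tcp_rot: [-1.128, 1.332, -1.336]
wrist_force: [-2.3, -6.1, 3.2]
grip_width: -0.0003
```

Emit:
play_rows --pt "-0.0005 -0.003 0 0 0 0" --pt "-0.001 -0.006 0 0 0 0" --pt "-0.0025 -0.015 0 0 0 0" --pt "-0.0025 -0.0015 0.03 0 0 0" --pt "0 0 0.04 0 0 0" --pt "0 0 0.04 0 0 0" --pt "-0.01 -0.035 0.015 0 0 0" --pt "-0.01 -0.035 0.015 0 0 0" --pt "-0.01 -0.035 0.015 0 0 0" --pt "-0.01 -0.035 0.015 0 0 0" --pt "-0.01 -0.035 0.015 0 0 0" --pt "0 0 0 0 0 0"

```text
time: 18.03
tcp_pos: [0.5575, -0.1645, 0.2242]
tcp_rot: [-1.12, 1.335, -1.348]
wrist_force: [0.5, -1.6, -0.8]
grip_width: -0.0001
```

```bash
python3 - <<'E'
from h import *
st()
I=[]
for n in ["top","side"]:
    p,s=fitmask(n)
    a=p["image"][180:250,190:310] if n=="top" else p["image"][220:310,235:335]
    I.append(cv2.resize(a,(600,350) if n=="top" else None,fx=0 if n=="top" else 6,fy=0 if n=="top" else 6,interpolation=cv2.INTER_CUBIC)[:,:,::-1])
    for t in ["tape","jar"]:
        if n=="top": print(t,[np.round(r["box"]).tolist() for r in arm.spot_in(p,t)][:1])
I[1]=I[1][140:390]
cv2.imwrite("pics/f.png",np.vstack(I))
E
```

```text
t 18.03 tcp [ 0.5575 -0.1645  0.2242] board [ 0.0442 -0.1965] toolx yaw-boardy -3.154 tooly [ 0.003 -0.007 -1.   ] F [ 0.5 -1.6 -0.8] w -0.0 q [ 0.79  0.23 -0.64  1.62  0.15  1.33 -1.62]
top tube in board [ 0.0697  0.1118 -0.009 ] iou 0.958 p 0.61
tape [[194.0, 252.0, 219.0, 290.0]]
jar [[374.0, 294.0, 400.0, 316.0]]
side tube in board [0.0677 0.0995 0.0114] iou 0.803 p 0.94
```

View pics/f.png

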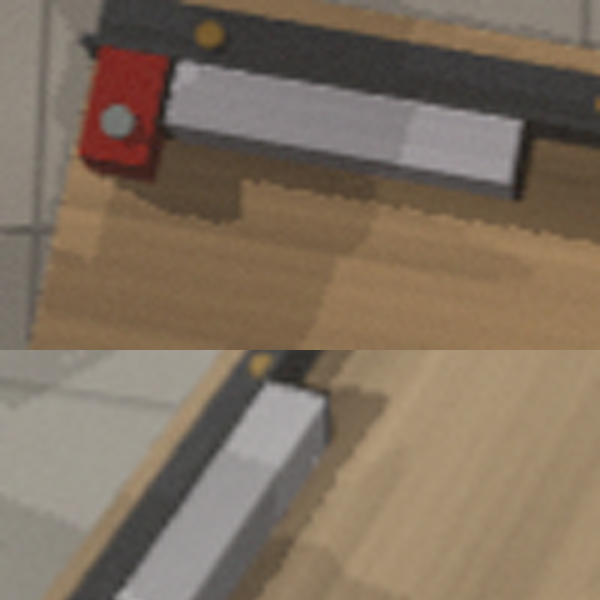

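Both views show the tube against the fence and red stop. The last nudge could have swung the rear end out slightly, so I finish with one more flat press. The previous press left the stop contact unchanged.

Emit:
play_rows --pt "0.0014 0.0343 0 0 0 0" --pt "0.0014 0.0343 0 0 0 0" --pt "0.0014 0.0343 0 0 0 0" --pt "0.0014 0.0343 0 0 0 0" --pt "0.0014 0.0343 0 0 0 0" --pt "0.0014 0.0343 0 0 0 0" --pt "0.0014 0.0343 -0.02 0 0 0" --pt "0.0014 0.0343 -0.03 0 0 0" --pt "0.0014 0.0343 -0.03 0 0 0" --pt "0 0 -0.03 0 0 0" --pt "0 0 0 0 0 0" --pt "0 0 0 0 0 0" --jaw 1

```text
time: 19.33
tcp_pos: [0.569, 0.1497, 0.1148]
tcp_rot: [-1.13, 1.333, -1.328]
wrist_force: [0.8, 0.2, 0.5]
grip_width: 0.0852
```

```bash
python3 - <<'E'
from h import *
st()
E
```

```text
t 19.33 tcp [0.569  0.1497 0.1148] board [0.0029 0.1152] toolx yaw-boardy -3.138 tooly [-0.004 -0.    -1.   ] F [0.8 0.2 0.5] w 0.085 q [ 0.34  0.38 -0.78  1.72  0.29  1.16 -2.25]
```

Emit:
play_rows --pt "0 0 -0.025 0 0 0" --pt "0 0 -0.025 0 0 0" --pt "0 0 -0.025 0 0 0" --pt "0 0 -0.018 0 0 0" --pt "0 0 0 0 0 0" --pt "0.0079 -0.0013 0 0 0 0" --pt "0.0079 -0.0013 0 0 0 0" --pt "0.0079 -0.0013 0 0 0 0" --pt "0.0059 -0.001 0 0 0 0" --pt "0.003 -0.0005 0 0 0 0" --pt "0.003 -0.0005 0 0 0 0" --pt "0 0 0 0 0 0"

```text
time: 20.33
tcp_pos: [0.6061, 0.1429, 0.0236]
tcp_rot: [-1.126, 1.333, -1.332]
wrist_force: [-2.0, -0.2, 0.8]
grip_width: 0.0855
```

Emit:
play_rows --pt "0.002 -0.0003 0 0 0 0" --pt "0.002 -0.0003 0 0 0 0" --pt "0 0 0 0 0 0"

```text
time: 20.58
tcp_pos: [0.606, 0.1428, 0.023]
tcp_rot: [-1.133, 1.338, -1.329]
wrist_force: [-11.5, -0.5, 6.8]
grip_width: 0.0849
```

Emit:
play_rows --pt "0.002 -0.0003 0 0 0 0" --pt "0 0 0 0 0 0"

```text
time: 20.75
tcp_pos: [0.606, 0.1429, 0.0228]
tcp_rot: [-1.137, 1.34, -1.328]
wrist_force: [-15.8, 0.6, 10.6]
grip_width: 0.0855
```

Pressed at 16 N with no movement, so it is flat. Now I retreat away from everything and check.

Emit:
play_rows --pt "-0.004 0.0007 0 0 0 0" --pt "-0.008 0.0013 0 0 0 0" --pt "-0.012 0.002 0 0 0 0" --pt "-0.012 0.002 0 0 0 0" --pt "0 0 0.03 0 0 0" --pt "0 0 0.035 0 0 0" --pt "0 0 0.035 0 0 0" --pt "0 -0.035 0.02 0 0 0" --pt "0 -0.035 0.02 0 0 0" --pt "0 -0.035 0.02 0 0 0" --pt "0 -0.035 0 0 0 0" --pt "0 -0.035 0 0 0 0"

```text
time: 21.75
tcp_pos: [0.5775, -0.0288, 0.1857]
tcp_rot: [-1.122, 1.327, -1.335]
wrist_force: [1.7, -0.9, -0.4]
grip_width: 0.0853
```

Emit:
play_rows --pt "0 -0.035 0 0 0 0" --pt "0 -0.035 0 0 0 0" --pt "0 -0.035 0 0 0 0" --pt "0 -0.035 0 0 0 0" --pt "0 0 0 0 0 0" --pt "0 0 0 0 0 0"

```text
time: 22.25
tcp_pos: [0.5759, -0.1706, 0.1832]
tcp_rot: [-1.122, 1.335, -1.337]
wrist_force: [0.2, 1.0, -0.2]
grip_width: 0.0855
```

```bash
python3 - <<'E'
from h import *
st()
for n in ["top","side"]:
    p,s=fitmask(n)
    if n=="top":
        for t in ["tape","jar","mug","grinder"]: print(t,[np.round(r["box"]).tolist() for r in arm.spot_in(p,t)][:1])
    else: cv2.imwrite("pics/g.png",cv2.resize(p["image"][195:315,230:390],None,fx=5,fy=5,interpolation=cv2.INTER_CUBIC)[:,:,::-1])
E
```

```text
t 22.25 tcp [ 0.5759 -0.1706  0.1832] board [ 0.0634 -0.1994] toolx yaw-boardy -3.147 tooly [ 0.    -0.001 -1.   ] F [ 0.2  1.  -0.2] w 0.085 q [ 0.79  0.31 -0.66  1.63  0.2   1.27 -1.65]
top none
tape [[193.0, 253.0, 217.0, 289.0]]
jar [[375.0, 295.0, 398.0, 312.0]]
mug [[70.0, 268.0, 128.0, 308.0]]
grinder [[497.0, 213.0, 585.0, 257.0]]
side tube in board [0.0677 0.0995 0.0123] iou 0.817 p 0.88
```

View pics/g.png

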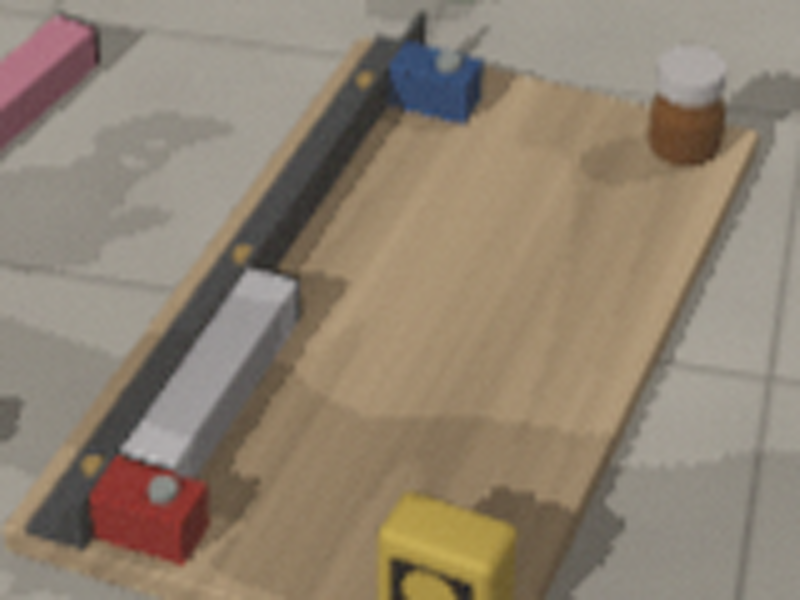

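The tube lies flat along the fence from (270,285) to (155,455), its end butted at the red stop (150,500). The tape and jar are in place and the arm is clear, so I hand in.

```bash
python3 -c "
from bench import arm
print(arm.finish_job())"
```

```text
the job is handed in; nothing more can be done
None
```

I pushed the small silver tube flat against the steel fence with the open fingers, then along it by the end plug until it met the red stop. I repeated the end nudge and the flat press, and handed in at about 22 s. I never took the tube between the fingers or lifted it.

**Last checks that held:**
- The tube stopped moving against the fence at 16 N and against the red stop at 6 N.
- The final side view shows no gap at the fence or the red stop.
- The tape, jar and mug are where they were at the start, and the arm is clear of everything.

**Checks that failed or disagreed:**
- **Stop position:** both stops appear about 10 mm farther toward board +y in the pictures than the nominal 180 mm, so I set the end position by contact, not by coordinates.
- **Tube position:** the final side-camera fit (overlap only 0.82) put the tube about 12 mm short of the last top-camera fit along the fence. In the final look the network missed the tube from the top.
- **Tube angle:** the side and top fits gave about +0.01 and −0.01 rad, which is noise around parallel.
- **Grinder:** the network's box for it was partial, probably because the arm hid part of it. The arm did not go near it at low height.

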